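Tip the rinsed bottle caps into the thin porcelain dish

ROBOT

A 6-joint arm with a two-finger parallel gripper is mounted at the origin on the work surface. World frame = base frame: x ahead of the robot, y to its left, z up, the work surface at z = 0. Lengths are in mm, angles in degrees, forces in N, time in s.
With the tool pointing down it reaches from about 350 to 850 mm from the base axis. Payload 8.1 kg.
Tool frame: the origin (TCP) lies midway between the tips of the shut fingers; the grasp point (between the pads) lies 19 mm behind it (r.pinch_z is the distance from the TCP to the grasp point, in mm); z points along the fingers, y is the line along which they close (so a half turn about z gives the same grasp; the last joint's range is limited). The gripper opens to 85 mm and grips with 20 to 120 N. Pads are 22 mm wide; open, the fingers measure 114 mm over their backs; the gripper's body (76 mm by 85 mm) begins 54 mm behind the grasp point. The pads swing forward as they close: fully open they stand 13 mm farther back than shut.
Start: joints at [-82.013, 7.471, 85.268, -0, 87.261, -4.893], TCP at [133.767, -584.903, 231.292] pointing down, gripper open.
Joint ranges: [-169.43, 169.43], [-51.17, 129.36], [1.28, 143.12], [-76.62, 256.62], [0, 156.53], [-152.29, 152.29]. Speed limits (degrees/s): [136.94, 136.94, 159.86, 180, 180, 180].

INTERFACE

Orientations are given as [roll, pitch, yaw] about the fixed x, y, z axes, in that order (R = Rz(yaw) Ry(pitch) Rx(roll)).
In Python, from bench import r gives the robot as it stands.
- The arm moves only by the shell command python3 -m jog 'ROWS' [OPENING] [FORCE]. ROWS is JSON, one flat list of numbers, 6 for each row, row after row: the shift along the tool's x, y, z in m, then the turn, a rotation vector about the tool's x, y, z in rad. A call has 1 to 8 rows; each row is the pose to reach, as a shift and turn from the pose commanded when the call began, along the tool's axes at that moment; what a row does not reach only later rows make up. A row lasts 1/8 s, in which the tool goes at most 62.5 mm and 10.7 degrees, less where a joint would pass 70% of its speed; a pose out of reach is approached as far as the arm can. A call with a gripper value outside its range is refused whole. OPENING is the opening, from -1 (shut) to 1 (fully open), set as the call begins (- or left out, the last holds). The fingers move at their own pace and stop on an object; FORCE is the grip in N (left out, the last holds). Time passes only in rows, so rows that repeat a pose let the fingers close. It gives the time, the measured TCP pose, the force, the opening and the grip force at its end, in the units of the state.
- r.sense(): the state, without advancing time (a new reading comes with each control period).
- r.snapshot(name): name is "scene" or "top" or "wrist"; returns a dict with "pixels" (400x640x3 uint8, red, green, blue), "range_z" (400x640 float32, mm along the optical axis (not along the pixel's ray), 0 where there is no reading), "K" (3x3 intrinsics, pixels), "rvec" (rotation vector, rad) and "tvec" (3), from world to camera coordinates, as OpenCV has them. Camera axes: x right, y down, z forward; pixel columns grow to the right and rows downward; lengths in mm; the calibration is good to about 2 mm. A picture is of the moment at which its call begins.
- r.hand_in(): hands the job in; it is judged then, once.
Trained networks look in a picture, given as the dict that the camera call returned (one of the last four; its "shot" number tells which), for a name from the list of things; names that differ only in an ending like _2 or _b are one class to them, and where a whole thing is asked for, a point or a joint stands for the part that bears it (a point fixed in the world has none). Each returns a list of dicts, best first, with "score" (0 to 1); they miss things now and then, are a little off and sometimes report something else, mostly with a low value. They report only what shows in the picture. A call takes as long as a camera call. They do not tell look-alikes from the thing itself.
- r.look_for(picture, target): "bbox" ([left, top, right, bottom] in pixels, round what is visible of it).
- r.outline_of(picture, target): "region" (400x640 bool, what is visible of it) and "bbox" ([left, top, right, bottom] in pixels, round what is visible of it).
The state is a dict: "time": time; "joint_pos": joint angles; "qd": joint speeds; "joint_efforts": joint torques, N m; "tool_pos": TCP position; "tcp_rot": TCP orientation; "ft_force": force on the tool from outside, world axes, zero at the start; "wrist_torque": the same for the moment, N m; "finger_gap": finger opening in mm; "grip_force": force on a finger pad.
Only numpy, scipy, OpenCV 4.12 (cv2) and the standard library are available. Lean on these libraries where they do the work, as an engineer would, in place of code of your own. Each camera call takes 0.05 s, during which the arm holds its last target. There are 200 camera calls.

TASK

Slide the thin white porcelain dish along the bench into the ring marked below the open end of the steel tray; it breaks easily, so never grip or lift it and push it with less than 10 N. Then press down the rod at the side of the tray so that the tray tips and all four caps slide into the dish, without touching the clean caps, and let the tray swing back level. Leave the jar, the tip box and the wash bottle where they are.

Things in the scene. Friction and masses are not known exactly. Their poses are not given: they have to be found in the camera images.
- dish: loose round open dish of thin white porcelain, 0.2 to 0.42 kg: outer diameter 116 mm at the foot and 120 mm at the rim, 50 mm high, wall 4 mm, floor 5 mm thick. Origin: centre of its underside, z up.
- stand: fixed aluminium stand of the tipping tray; origin on the bench below the middle of the hinge. Its -y axis points where the tray tips, +x to the side with the rod; z up. Foot plate 130 x 130 x 10 mm, y = -20 to +110 mm. Two upright cheeks at x = +-54 mm, 8 mm thick, 50 mm wide, 145 mm high carry the hinge, whose axis runs along x, 140 mm above the origin.
- ring_mark (a point): point on the bench at the centre of a thin pale ring (154 mm diameter, drawn flat on the bench) below the tray's open end, at y = -115 mm in the stand's frame. The dish belongs here.
- tray (a joint): hinge of the steel tray, rad: 0 = level, grows as the open end goes down, at most 0.95; a light spring brings it back. Tray 86 mm wide, walls 26 mm high at the sides and rear, open in front; when level its floor's top is 140 mm above the bench, at the hinge axis, and reaches from y = -90 mm (open lip) to y = +100 mm (rear wall) in the stand's frame.
- tray_rod (a point): point on the axis of the round steel rod (12 mm diameter) that sticks out level from the tray's +x side wall, from x = 43 to 98 mm in the stand's frame, turning with the tray. The point is at x = 75, y = -70, z = 146 mm in the stand's frame when the tray is level. Pressing the rod down (about 3 to 7 N) tips the tray.
- cap1: loose black plastic screw cap, a ribbed disc of 32 mm diameter, 16 mm high, 15 g, standing in the tray. Origin: its centre, z up.
- cap2: loose black plastic screw cap, a ribbed disc of 32 mm diameter, 16 mm high, 15 g, standing in the tray. Origin: its centre, z up.
- cap3: loose black plastic screw cap, a ribbed disc of 32 mm diameter, 16 mm high, 15 g, standing in the tray. Origin: its centre, z up.
- cap4: loose black plastic screw cap, a ribbed disc of 32 mm diameter, 16 mm high, 15 g, standing in the tray. Origin: its centre, z up.
- jar: bystander: squat brown glass jar with white lid, 60 mm diameter, 55 mm high; origin: centre of its underside
- tip_box: bystander: low blue box of pipette tips, 85 x 120 mm (x, y), 56 mm high; origin: centre of its underside
- wash_bottle: bystander: white plastic bottle, 64 mm diameter, 170 mm high; origin: centre of its underside
Things that resemble listed ones, but are neither listed nor needed, are in the scene too. Leave any blue or yellow look-alike of the cap1 alone.

How it is judged (in metres and radians):
On the way, in this order (a step that is already met when the one before it is completed fails the run):
1. the dish stands in the ring (its centre within 22 mm of the ring's), flat and at rest, while the tray is still level (under 0.1 rad) (horizontal distance between dish and ring_mark below 0.022 m and height (world z) of dish below 0.005 m and angle between dish's own z axis and vertical below 0.08 rad and value of joint tray below 0.1 rad and linear speed of dish below 0.02 m/s), for 0.2 s.
2. the tray is tipped by more than 0.5 rad (value of joint tray above 0.5 rad), for 0.1 s.
At the end, for the whole second after the job is handed in: all four caps lie at rest in the dish (centres within 56 mm of its axis and below its rim), the dish stands flat and at rest with its centre within 22 mm of the ring's, and the tray is back level (under 0.08 rad) (horizontal distance between each of cap1, cap2, cap3, cap4 and dish below 0.056 m and z of cap1 in the frame of dish between 0 and 0.05 m and linear speed of each of cap1, cap2, cap3, cap4 below 0.03 m/s and z of cap2 in the frame of dish between 0 and 0.05 m and z of cap3 in the frame of dish between 0 and 0.05 m and z of cap4 in the frame of dish between 0 and 0.05 m and horizontal distance between dish and ring_mark below 0.022 m and height (world z) of dish below 0.005 m and angle between dish's own z axis and vertical below 0.08 rad and linear speed of dish below 0.02 m/s and value of joint tray below 0.08 rad); the robot touches nothing.
It fails at once if the robot presses on the dish with more than 10 N (contact force between dish and the fingers above 10 N or contact force between dish and the arm above 10 N).
It fails at once if the dish is pressed against the stand or tray with more than 10 N (contact force between dish and stand above 10 N).
It fails at once if the dish is lifted by more than 10 mm or tilted by more than 0.25 rad (height (world z) of dish above 0.01 m or angle between dish's own z axis and vertical above 0.25 rad).
It fails at once if the robot touches a cap (contact force between any of cap1, cap2, cap3, cap4 and the fingers above 0.3 N or contact force between any of cap1, cap2, cap3, cap4 and the arm above 0.3 N).
It fails at once if a bystander (jar, tip box, wash bottle) is moved by more than 20 mm (distance of any of jar, tip_box, wash_bottle from where it was at the start of the episode above 0.02 m).
It also fails if it takes over 70 s, if anything falls off the work surface, if the arm or the gripper's body presses on something with over 40 N, if the wrist force passes 120 N, or if a joint passes its speed limit or range.

## Working session

There is one attempt and no reset: what is moved stays moved. The work goes in short steps, Python scripts to look and compute and a shell command to move; the robot and the scene stay as the last step left them, time stands still between calls to the robot, and variables do not carry over. Pictures are saved under pics/ and viewed, at most 10 in all, crops included, and the job is handed in when it is done.

```bash
mkdir -p pics; cat > h.py <<'E'
import numpy as np, cv2
from bench import r
def world(p,mask=None):
    K=p["K"];z=p["range_z"];v,u=np.mgrid[0:400,0:640]
    c=np.stack([(u-K[0,2])/K[0,0]*z,(v-K[1,2])/K[1,1]*z,z],-1)
    R=cv2.Rodrigues(np.array(p["rvec"],float))[0]
    w=(c-np.array(p["tvec"]).ravel())@R
    w[z==0]=np.nan
    return w
def save(p,n,crop=None,s=1):
    im=p["pixels"][:,:,::-1]
    if crop: a,b,c,d=crop; im=im[b:d,a:c]
    cv2.imwrite(f"pics/{n}.png",cv2.resize(im,None,fx=s,fy=s,interpolation=cv2.INTER_CUBIC))
E
python3 - <<'E'
from h import *
s=r.sense();print(s)
for n in("scene","top"):
    p=r.snapshot(n);save(p,n);w=world(p)
    for t in("dish","stand","tray","tray_rod","cap1","jar","tip_box","wash_bottle"):
        for d in r.outline_of(p,t)[:6]:
            q=w[d["region"]];q=q[~np.isnan(q[:,0])]
            print(n,t,round(d["score"],2),np.round(d["bbox"]),len(q),np.round(np.percentile(q,[3,50,97],axis=0)).tolist() if len(q) else 0)
E
```

```text
{'time': 0.0, 'joint_pos': array([-8.20134536e+01,  7.51696046e+00,  8.53315030e+01,  5.83938775e-04,
        8.72593626e+01, -4.89428150e+00]), 'qd': array([ 0.06936468, -0.00357443,  0.03492098,  0.11316262,  0.04956109,
        0.06092872]), 'joint_efforts': array([-1.61345361e-03, -5.69400465e+01, -5.00561607e+01, -3.78219547e-04,
        1.48336584e-02, -6.24578934e-05]), 'tool_pos': array([ 133.68989862, -584.34687495,  230.20379075]), 'tcp_rot': array([-1.79892617e+02, -9.78052839e-03,  1.28807902e+01]), 'ft_force': array([ 0.61255409, -0.67017977,  0.67468189]), 'wrist_torque': array([-0.02161319,  0.0273896 ,  0.02486407]), 'grip_force': 0.0, 'finger_gap': 84.97268575233545}
scene dish 0.62 [226. 155. 270. 195.] 1579 [[587.0, -265.0, 5.0], [640.0, -217.0, 27.0], [698.0, -150.0, 52.0]]
scene stand 0.95 [311. 148. 424. 273.] 6245 [[468.0, 49.0, 9.0], [538.0, 153.0, 103.0], [590.0, 230.0, 166.0]]
scene tray 0.98 [312. 152. 423. 213.] 2677 [[475.0, 42.0, 139.0], [528.0, 139.0, 151.0], [607.0, 228.0, 167.0]]
scene tray_rod 0.63 [308. 149. 422. 216.] 2799 [[475.0, 40.0, 139.0], [5
[... 1875 characters left out ...]
87.0, 156.0], [552.0, 200.0, 160.0]]
top cap1 0.42 [335. 293. 346. 306.] 148 [[394.0, 48.0, -1.0], [408.0, 62.0, 16.0], [423.0, 77.0, 20.0]]
top jar 0.7 [454. 262. 483. 287.] 582 [[426.0, -272.0, 1.0], [452.0, -242.0, 53.0], [479.0, -220.0, 59.0]]
top tip_box 0.75 [360. 112. 408. 155.] 1642 [[780.0, -123.0, 18.0], [819.0, -65.0, 56.0], [865.0, -10.0, 61.0]]
top tip_box 0.46 [181. 193. 218. 221.] 852 [[606.0, 367.0, 15.0], [626.0, 387.0, 114.0], [658.0, 420.0, 172.0]]
top tip_box 0.28 [452. 266. 480. 286.] 514 [[428.0, -270.0, 20.0], [452.0, -242.0, 54.0], [477.0, -221.0, 59.0]]
top wash_bottle 0.61 [181. 189. 219. 223.] 861 [[606.0, 367.0, 11.0], [626.0, 387.0, 113.0], [659.0, 420.0, 172.0]]
```

```bash
python3 - <<'E'
from h import *
p=r.snapshot("top");save(p,"topc",(150,90,510,330),2.2)
w=world(p)
im=p["pixels"].astype(int)
# dish rim circle
for name,p in(("top",p),("scene",r.snapshot("scene"))):
    w=world(p)
    d=r.outline_of(p,"dish")[0]["region"]; q=w[d]; q=q[(q[:,2]>44)&(q[:,2]<58)]
    (c,rad)=cv2.minEnclosingCircle(q[:,:2].astype(np.float32)); print("rim",name,c,rad,len(q))
    # walls tray: points z 158..172 
    q=w.reshape(-1,3); m=(q[:,2]>162)&(q[:,2]<172)&(q[:,0]>440)&(q[:,0]<640)&(q[:,1]>20)&(q[:,1]<260)
    rc=cv2.minAreaRect(q[m][:,:2].astype(np.float32)); print("wall",rc,m.sum()); print(np.round(cv2.boxPoints(rc)))
    t=(q[:,2]>136)&(q[:,2]<144)&(q[:,0]>440)&(q[:,0]<640)&(q[:,1]>20)&(q[:,1]<260)
    rc=cv2.minAreaRect(q[t][:,:2].astype(np.float32)); print("floor",rc,t.sum()); print(np.round(cv2.boxPoints(rc)))
E
```

```text
rim top (641.4813842773438, -206.26382446289062) 60.66447448730469 280
wall ((529.025146484375, 132.78814697265625), (87.16874694824219, 189.98074340820312), 10.466782569885254) 328
[[469. 218.]
 [503.  31.]
 [589.  47.]
 [555. 234.]]
floor ((528.5624389648438, 130.21163940429688), (122.13980102539062, 197.11509704589844), 22.73569679260254) 2053
[[434. 198.]
 [510.  16.]
 [623.  63.]
 [547. 245.]]
rim scene (642.3270263671875, -207.43606567382812) 62.86302185058594 299
wall ((528.70458984375, 130.32473754882812), (89.53044891357422, 191.9054412841797), 10.671485900878906) 559
[[467. 216.]
 [502.  28.]
 [590.  44.]
 [555. 233.]]
floor ((554.7904663085938, 134.91024780273438), (137.8577880859375, 192.2132110595703), 10.994994163513184) 1054
[[469. 216.]
 [505.  27.]
 [641.  54.]
 [604. 242.]]
```

View pics/topc.png

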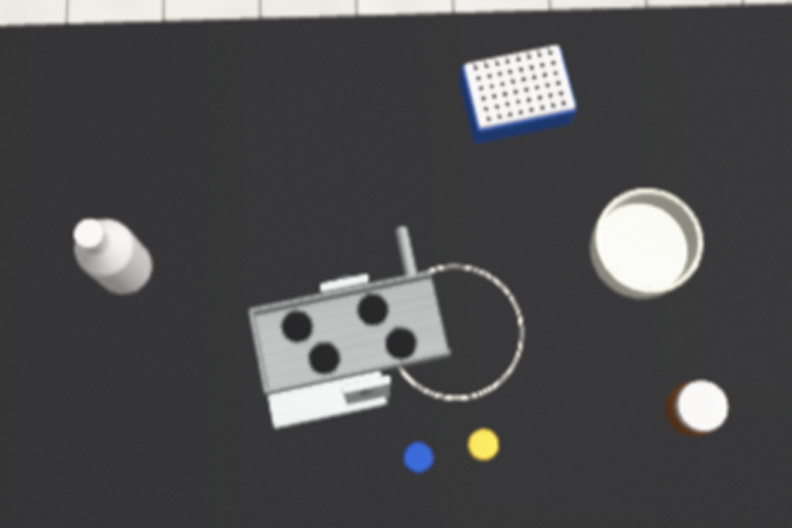

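View pics/scene.png

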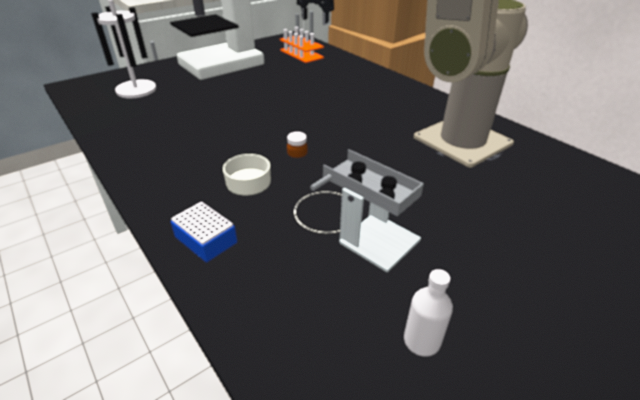

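The top crop shows the dish at (647,243), the jar at (700,406), the tip box at (520,90) and the bottle at (115,255). The pale ring is at (456,332), and the rod is on the tray's upper side at (405,250). The four black caps are in the tray; the blue (418,457) and yellow (483,444) discs on the bench are look-alikes and will be left alone. Next I'll fit the ring and work out the pushing pose.

```bash
cat >> h.py <<'E'
def plane(p,uv,z=0):
    K=p["K"];R=cv2.Rodrigues(np.array(p["rvec"],float))[0];t=np.array(p["tvec"]).ravel()
    uv=np.atleast_2d(uv);d=np.c_[(uv[:,0]-K[0,2])/K[0,0],(uv[:,1]-K[1,2])/K[1,1],np.ones(len(uv))]@R
    o=-R.T@t; return o+d*((z-o[2])/d[:,2])[:,None]
def togo(T):
    "shift in tool axes (m) and yaw"
    s=r.sense();from scipy.spatial.transform import Rotation as Ro
    R=Ro.from_euler("xyz",s["tcp_rot"],degrees=True).as_matrix()
    return np.round(R.T@(np.array(T)-s["tool_pos"])/1000,4)
E
python3 - <<'E'
from h import *
from scipy.optimize import least_squares
for n in("top","scene"):
    p=r.snapshot(n); g=p["pixels"].min(2); w=world(p)
    m=(g>110)&(np.abs(w[...,2])<8)&(np.hypot(w[...,0]-551,w[...,1]-14)<92)&(np.hypot(w[...,0]-551,w[...,1]-14)>62)
    v,u=np.nonzero(m); q=plane(p,np.c_[u,v])[:,:2]
    f=least_squares(lambda c:np.hypot(q[:,0]-c[0],q[:,1]-c[1])-76.5,[551,14],loss="soft_l1",f_scale=2)
    print(n,len(q),f.x,np.median(np.abs(f.fun)))
    q=w.reshape(-1,3); q=q[(q[:,2]>134)&(q[:,2]<158)]
    c=np.array([530,127.]);ex=np.array([.984,.18]);ey=np.array([-.18,.984])
    l=(q[:,:2]-c)@np.c_[ex,ey]; k=(l[:,0]>50)&(l[:,0]<110)&(l[:,1]<-30)&(l[:,1]>-100); print("rod",k.sum(),np.round(np.median(q[k],0)),np.round(l[k].min(0)),np.round(l[k].max(0)),np.round(np.percentile(q[k][:,2],[10,90])))
print(togo([674,-286,120]))
E
```

```text
top 327 [550.67375927  14.19128386] 1.6290068579304204
rod 106 [615.  72. 152.] [ 50. -75.] [ 97. -63.] [149. 155.]
scene 214 [549.19822285  10.96083397] 1.7704163741367651
rod 118 [618.  73. 151.] [ 50. -77.] [ 98. -64.] [146. 153.]
[ 0.5933 -0.171   0.1113]
```

```bash
python3 -m jog '[0.593,-0.171,0.111,0,0,-1.74, 0.593,-0.171,0.111,0,0,-1.74, 0.593,-0.171,0.111,0,0,-1.74, 0.593,-0.171,0.111,0,0,-1.74, 0.593,-0.171,0.111,0,0,-1.74, 0.593,-0.171,0.111,0,0,-1.74, 0.593,-0.171,0.111,0,0,-1.74, 0.593,-0.171,0.111,0,0,-1.74]' 1
python3 -c "
from h import *
print(togo([674,-286,120]),r.sense()['joint_pos'])"
```

```text
time: 2.2
tool_pos: [566.1, -345.5, 142.6]
tcp_rot: [180.0, 0.0, 99.2]
ft_force: [-0.3, -1.2, 1.0]
finger_gap: 85.5
grip_force: 0.0
[0.0415 0.116  0.0227] [-3.58189679e+01  2.00958503e+01  7.99608125e+01 -6.65981910e-03
  7.99088457e+01 -4.49974094e+01]
```

```bash
python3 -m jog '[0.0415,0.116,0.0227,0,0,-0.234, 0.0415,0.116,0.0227,0,0,-0.234, 0.0415,0.116,0.0227,0,0,-0.234, 0.0415,0.116,0.08,0,0,-0.234, 0.0415,0.116,0.125,0,0,-0.234, 0.0415,0.116,0.129,0,0,-0.234, 0.0415,0.116,0.129,0,0,-0.234, 0.0415,0.116,0.129,0,0,-0.234]'
python3 - <<'E'
from h import *
p=r.snapshot("top");save(p,"top2",(340,120,500,240),4)
s=r.sense();print(s["tool_pos"],s["tcp_rot"],s["ft_force"],s["joint_pos"])
d=np.array([550.5-642,13+207.]);d/=np.hypot(*d);e=np.array([d[1],-d[0]])
l=s["tool_pos"][:2]-[642,-207];print("along,lateral",l@d,l@e)
E
```

```text
time: 3.2
tool_pos: [674.6, -289.2, 17.7]
tcp_rot: [179.8, 0.2, 112.2]
ft_force: [-0.4, -0.1, -0.5]
finger_gap: 85.5
grip_force: 0.0
[ 674.52096258 -289.04643293   17.47496341] [179.80633066   0.22610883 112.21168218] [-0.04021449 -0.21145129  0.42639267] [-2.71968819e+01  3.71752105e+01  7.08621344e+01 -5.55994718e-05
  7.16649425e+01 -4.94089288e+01]
along,lateral -88.24420538887604 -1.479992906739941
```

View pics/top2.png

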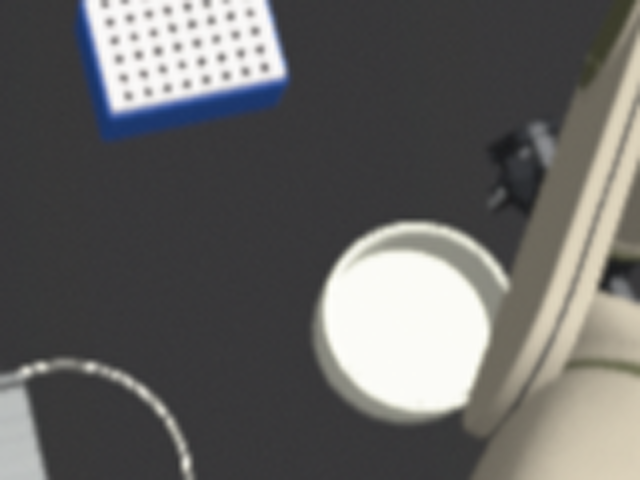

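```bash
python3 -m jog '[0.006,0.0005,0,0,0,0, 0.012,0.0015,0.002,0,0,0, 0.016,0.0015,0.002,0,0,0, 0.019,0.0015,0.002,0,0,0, 0.021,0.0015,0.002,0,0,0, 0.0225,0.0015,0.002,0,0,0, 0.024,0.0015,0.002,0,0,0, 0.0255,0.0015,0.002,0,0,0]'
python3 -m jog '[0.0015,0,0,0,0,0, 0.003,0,0,0,0,0, 0.0045,0,0,0,0,0, 0.006,0,0,0,0,0, 0.0075,0,0,0,0,0, 0.009,0,0,0,0,0, 0.0105,0,0,0,0,0, 0.012,0,0,0,0,0]'
python3 - <<'E'
from h import *
s=r.sense();print(s["time"],s["tool_pos"],s["tcp_rot"],s["ft_force"])
d=np.array([550.5-642,13+207.]);d/=np.hypot(*d);e=np.array([d[1],-d[0]])
l=s["tool_pos"][:2]-[642,-207];print("along,lateral",l@d,l@e)
E
```

```text
time: 4.25
tool_pos: [664.3, -263.6, 11.8]
tcp_rot: [180.0, 0.0, 112.2]
ft_force: [-0.5, -0.2, -0.6]
finger_gap: 85.3
grip_force: 0.0
time: 5.25
tool_pos: [659.8, -252.6, 11.8]
tcp_rot: [180.0, 0.0, 112.2]
ft_force: [0.3, -0.8, -0.1]
finger_gap: 85.3
grip_force: 0.6
5.25 [ 659.77894291 -252.56347381   11.81502395] [1.79994079e+02 1.12987003e-02 1.12222757e+02] [ 0.25331591 -0.77590903 -0.11821904]
along,lateral -48.89735468281779 -1.0815091763109166
```

```bash
python3 -m jog '[0.0015,0.0005,0,0,0,0, 0.003,0.001,0,0,0,0, 0.0045,0.001,0,0,0,0, 0.006,0.001,0,0,0,0, 0.008,0.001,0,0,0,0, 0.010,0.001,0,0,0,0, 0.012,0.001,0,0,0,0, 0.014,0.001,0,0,0,0]'
cat >> h.py <<'E'
def rim(n="scene"):
    from scipy.optimize import least_squares
    p=r.snapshot(n);w=world(p);d=[x for x in r.outline_of(p,"dish")]
    if not d: print("no dish");return p
    q=w[d[0]["region"]];q=q[(q[:,2]>45)&(q[:,2]<56)]
    f=least_squares(lambda c:np.maximum(0,np.abs(np.hypot(q[:,0]-c[0],q[:,1]-c[1])-58)-2),np.median(q[:,:2],0),loss="soft_l1")
    s=r.sense();c=f.x
    d_=np.array([550.5-642,13+207.]);d_/=np.hypot(*d_);e=np.array([d_[1],-d_[0]])
    print(n,"dish",c.round(1),len(q),"res",np.abs(f.fun).mean().round(2),"score",d[0]["score"],"dist to ring",(np.array([550.5,13])-c).round(1),"t",s["time"],"tcp rel dish along/lat",(s["tool_pos"][:2]-c)@d_,(s["tool_pos"][:2]-c)@e,s["tool_pos"].round(1),s["ft_force"].round(1),s["tcp_rot"][2].round(1))
    return p
E
python3 -c "
from h import *
rim();rim('top')"
```

```text
time: 6.25
tool_pos: [655.4, -239.0, 11.8]
tcp_rot: [180.0, 0.0, 112.2]
ft_force: [0.2, -1.5, -0.7]
finger_gap: 85.4
grip_force: 0.7
scene dish [ 636.8 -190.4] 298 res 0.22 score 0.62 dist to ring [-86.3 203.4] t 6.35 tcp rel dish along/lat -51.89628159164183 -1.558222330738662 [ 655.3 -238.9   11.8] [ 0.6 -1.3 -1. ] 112.2
top dish [ 636.2 -188.9] 156 res 0.08 score 0.62 dist to ring [-85.7 201.9] t 6.45 tcp rel dish along/lat -53.50111901268812 -1.5363610674599322 [ 655.3 -238.9   11.7] [ 0.  -0.   1.5] 112.2
```

```bash
python3 -m jog '[0.002,0,0,0,0,0, 0.005,0,0,0,0,0, 0.009,0,0,0,0,0, 0.014,0,0,0,0,0, 0.020,0,0,0,0,0, 0.027,0,0,0,0,0, 0.034,0,0,0,0,0, 0.041,-0.001,0,0,0,0]'
python3 -m jog '[0.007,0,0,0,0,0, 0.014,0,0,0,0,0, 0.021,0,0,0,0,0, 0.028,0,0,0,0,0, 0.035,0,0,0,0,0, 0.042,-0.0005,0,0,0,0, 0.049,-0.001,0,0,0,0, 0.056,-0.001,0,0,0,0]'
python3 -c "
from h import *
rim();rim('top')"
```

```text
time: 7.45
tool_pos: [638.8, -201.0, 11.8]
tcp_rot: [180.0, -0.0, 112.2]
ft_force: [0.4, -1.2, -1.0]
finger_gap: 84.9
grip_force: 0.8
time: 8.45
tool_pos: [616.6, -149.7, 11.8]
tcp_rot: [-180.0, 0.0, 112.2]
ft_force: [-0.1, -1.4, -0.8]
finger_gap: 85.4
grip_force: 0.7
scene dish [ 598.4 -101.1] 297 res 0.18 score 0.81 dist to ring [-47.9 114.1] t 8.55 tcp rel dish along/lat -51.44755527122405 -1.814842535825342 [ 616.5 -149.3   11.7] [-0.1 -0.2  0.5] 112.3
top dish [597.5 -98.9] 153 res 0.05 score 0.78 dist to ring [-47.  111.9] t 8.65 tcp rel dish along/lat -54.377518352999196 -1.7301422265361133 [ 616.7 -149.8   11.8] [ 0.5  0.6 -0.9] 112.3
```

```bash
python3 -m jog '[0.003,0,0,0,0,0, 0.009,0,0,0,0,0, 0.016,0,0,0,0,0, 0.023,0,0,0,0,0, 0.030,0,0,0,0,0, 0.037,0,0,0,0,0, 0.044,0,0,0,0,0, 0.051,-0.0005,0,0,0,0]'
python3 -m jog '[0.007,0,0,0,0,0, 0.014,0,0,0,0,0, 0.021,0,0,0,0,0, 0.028,0,0,0,0,0, 0.034,0,0,0,0,0, 0.039,0,0,0,0,0, 0.043,0,0,0,0,0, 0.046,-0.0005,0,0,0,0]'
python3 -c "
from h import *
rim();save(rim('top'),'top3',(260,150,480,320),3)"
```

```text
time: 9.65
tool_pos: [597.0, -102.7, 11.8]
tcp_rot: [180.0, 0.0, 112.2]
ft_force: [0.1, -1.3, -0.0]
finger_gap: 85.3
grip_force: 0.9
time: 10.65
tool_pos: [579.2, -60.5, 11.8]
tcp_rot: [180.0, 0.0, 112.2]
ft_force: [1.8, -1.5, 0.2]
finger_gap: 85.8
grip_force: 0.9
scene dish [561.1 -12.1] 272 res 0.17 score 0.68 dist to ring [-10.6  25.1] t 10.75 tcp rel dish along/lat -51.42701714787694 -1.956280913342411 [579.1 -60.3  11.8] [ 0.3  1.1 -0.4] 112.2
top dish [560.2 -10.2] 89 res 0.06 score 0.95 dist to ring [-9.7 23.2] t 10.85 tcp rel dish along/lat -53.71283854692069 -1.910400001480653 [579.  -60.5  11.7] [0.1 0.8 0.8] 112.2
```

View pics/top3.png

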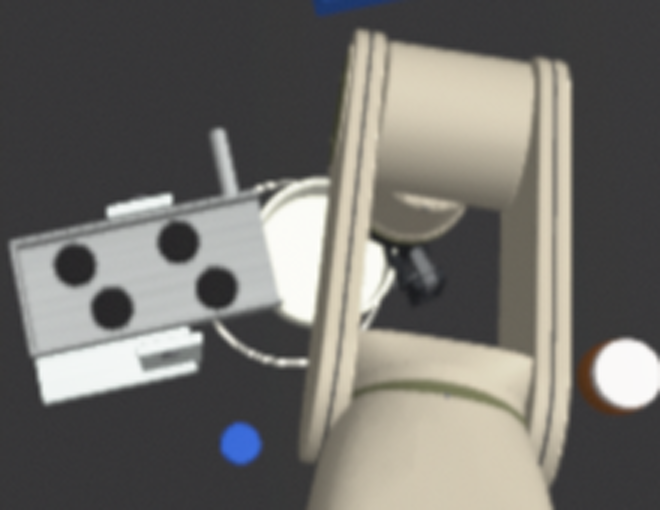

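```bash
python3 -m jog '[0.003,0,0,0,0,0, 0.007,0,0,0,0,0, 0.011,0,0,0,0,0, 0.015,0,0,0,0,0, 0.019,0,0,0,0,0, 0.022,0,0,0,0,0, 0.0245,0,0,0,0,0, 0.026,0,0,0,0,0]'
python3 -m jog '[-0.002,0,0,0,0,0, -0.006,0,0,0,0,0, -0.015,0,0,0,0,0, -0.035,0,0,0,0,0, -0.07,0,0,0,0,0, -0.11,0,0,0,0,0, -0.11,0,-0.06,0,0,0, -0.11,0,-0.12,0,0,0]'
python3 -c "
from h import *
rim();save(rim('top'),'top4',(260,150,480,320),3);print(r.sense()['joint_pos'])"
```

```text
time: 11.85
tool_pos: [569.3, -36.5, 11.8]
tcp_rot: [-180.0, 0.0, 112.2]
ft_force: [0.5, -0.7, -0.4]
finger_gap: 85.3
grip_force: 0.6
time: 12.85
tool_pos: [610.2, -140.4, 131.3]
tcp_rot: [-179.8, -0.1, 112.1]
ft_force: [1.2, -0.2, -0.3]
finger_gap: 85.1
grip_force: 0.0
scene dish [550.9  12. ] 188 res 0.12 score 0.76 dist to ring [-0.4  1. ] t 12.95 tcp rel dish along/lat -167.12281451760984 1.4492022721032214 [ 616.4 -141.8  141.2] [ 1.1 -0.9  0.7] 112.2
top dish [550.6  14.1] 188 res 0.05 score 0.58 dist to ring [-0.1 -1.1] t 13.05 tcp rel dish along/lat -166.4113166333944 -1.8767445678284105 [ 612.8 -140.3  134.3] [-0.   0.4 -0.7] 112.2
[-1.75633285e+01  1.51264977e+01  8.68788456e+01 -1.09983972e-02
  7.77224065e+01 -3.97391216e+01]
```

View pics/top4.png

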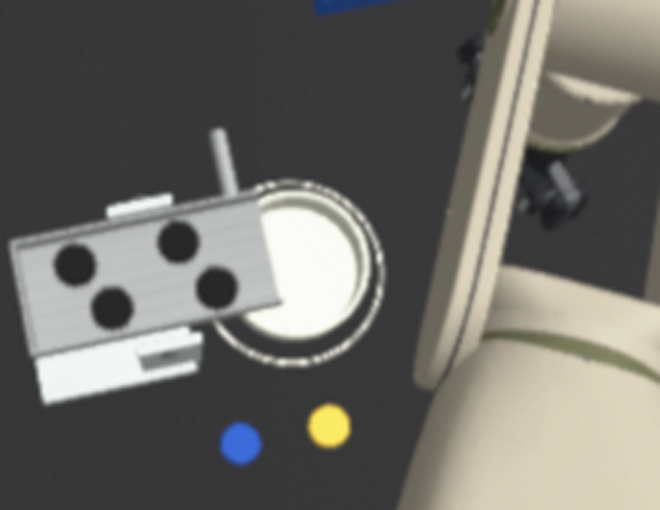

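```bash
python3 -m jog '[0,0,-0.05,0,0,0.1, 0,0,-0.09,0,0,0.202, 0,0,-0.09,0,0,0.202, 0,0,-0.09,0,0,0.202, 0,0,-0.09,0,0,0.202, 0,0,-0.09,0,0,0.202, 0,0,-0.09,0,0,0.202, 0,0,-0.09,0,0,0.202]' -1
python3 -c "
from h import *
print(togo([633,74,185]),r.sense()['tcp_rot'])"
```

```text
time: 14.05
tool_pos: [611.0, -138.5, 221.6]
tcp_rot: [-180.0, -0.0, 100.7]
ft_force: [-0.5, 1.0, -0.3]
finger_gap: -0.5
grip_force: 0.0
[0.2047 0.061  0.0366] [-1.79988251e+02 -4.72380969e-03  1.00662960e+02]
```

```bash
python3 -m jog '[0.03,0.05,0,0,0,0, 0.08,0.061,0,0,0,0, 0.13,0.061,0,0,0,0, 0.17,0.061,0,0,0,0, 0.195,0.061,0.01,0,0,0, 0.2045,0.061,0.025,0,0,0, 0.2045,0.061,0.0365,0,0,0, 0.2045,0.061,0.0365,0,0,0]'
python3 - <<'E'
from h import *
print(r.sense()["tool_pos"],r.sense()["ft_force"])
p=r.snapshot("scene");save(p,"sc5",(260,60,480,240),3)
w=world(p).reshape(-1,3);c=np.array([529.5,126.]);a=np.radians(10.6);ex=np.array([np.cos(a),np.sin(a)]);ey=np.array([-ex[1],ex[0]])
l=(w[:,:2]-c)@np.c_[ex,ey];k=(l[:,0]>50)&(l[:,0]<110)&(l[:,1]<-45)&(l[:,1]>-95)&(w[:,2]>138)&(w[:,2]<160)
print(k.sum(),np.percentile(np.c_[l[k],w[k,2]],[3,50,97],axis=0).round())
print((r.sense()["tool_pos"][:2]-c)@np.c_[ex,ey])
E
```

```text
time: 15.05
tool_pos: [632.3, 72.6, 183.2]
tcp_rot: [-179.8, -0.0, 100.6]
ft_force: [0.4, -0.7, 0.0]
finger_gap: -0.0
grip_force: 0.0
[632.30631997  72.57406509 183.24475774] [ 0.36460404 -0.71242376  0.02367234]
121 [[ 51. -74. 144.]
 [ 77. -68. 151.]
 [ 97. -64. 154.]]
[ 91.73900049 -71.58322904]
```

View pics/sc5.png

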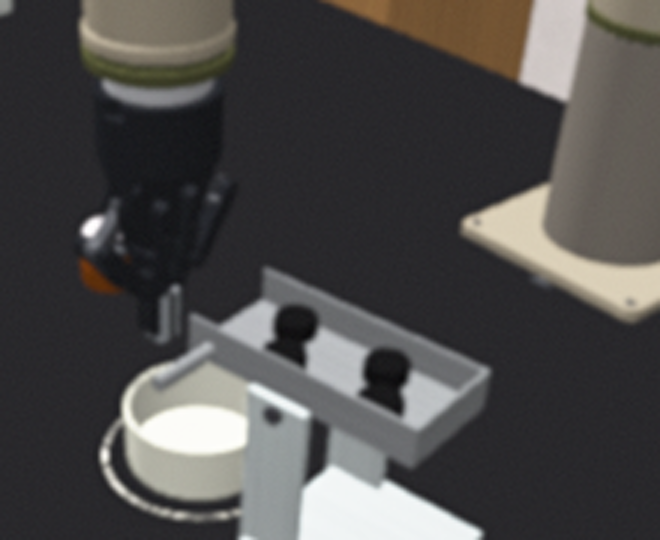

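```bash
python3 -m jog '[0.001,0,0.015,0,0,0, 0.0016,0,0.025,0,0,0, 0.0016,0,0.030,0,0,0, 0.0016,0,0.033,0,0,0, 0.0017,0,0.036,0,0,0, 0.0017,0,0.039,0,0,0, 0.0018,0,0.042,0,0,0, 0.0018,0,0.046,0,0,0]'
python3 -m jog '[0.0005,0,0.004,0,0,0, 0.0013,0,0.008,0,0,0, 0.0025,0,0.012,0,0,0, 0.0040,0,0.016,0,0,0, 0.0055,0,0.0203,0,0,0, 0.0075,0,0.024,0,0,0, 0.0090,0,0.027,0,0,0, 0.0102,0,0.0296,0,0,0]'
python3 - <<'E'
from h import *
print(r.sense()["tool_pos"],r.sense()["ft_force"])
p=r.snapshot("scene");save(p,"sc6",(260,60,480,240),3)
E
```

```text
time: 16.1
tool_pos: [633.3, 75.4, 139.6]
tcp_rot: [179.9, 0.0, 100.7]
ft_force: [1.7, -2.5, 2.0]
finger_gap: 0.5
grip_force: 1.5
time: 17.1
tool_pos: [630.8, 85.7, 109.5]
tcp_rot: [-180.0, -0.0, 100.7]
ft_force: [0.3, -1.9, 3.7]
finger_gap: -0.1
grip_force: 1.7
[630.80431306  85.71796078 109.47174757] [ 0.28496018 -1.92128682  3.74089353]
```

View pics/sc6.png

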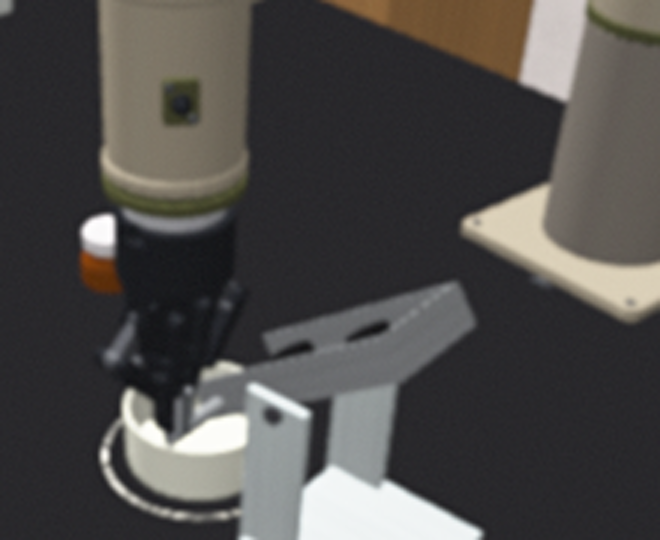

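```bash
python3 -m jog '[0.0025,0,0.004,0,0,0, 0.005,0,0.0075,0,0,0, 0.0075,0,0.0105,0,0,0, 0.010,0,0.013,0,0,0, 0.010,0,0.013,0,0,0, 0.010,0,0.013,0,0,0, 0.010,0,0.013,0,0,0, 0.010,0,0.013,0,0,0]'
python3 - <<'E'
from h import *
print(r.sense()["tool_pos"],r.sense()["ft_force"])
for n in("top","scene"):
    p=r.snapshot(n);w=world(p)
    for d in r.outline_of(p,"cap1"):
        q=w[d["region"]];print(n,d["score"],np.nanmedian(q,axis=0).round(),np.round(d["bbox"]),p["pixels"][d["region"]].mean(0).round())
    a=p["pixels"][150:320,260:480] if n=="top" else p["pixels"][60:240,260:480]
    b=cv2.resize(a[:170],None,fx=1.8,fy=2.8); c=b if n=="top" else np.hstack([c,b])
cv2.imwrite("pics/both7.png",c[:,:,::-1])
E
```

```text
time: 18.15
tool_pos: [629.1, 95.3, 96.8]
tcp_rot: [-180.0, -0.0, 100.7]
ft_force: [-1.0, -1.5, 3.5]
finger_gap: -0.1
grip_force: 1.9
[629.05437182  95.3475479   96.75917259] [-0.96456716 -1.54875316  3.47077352]
top 0.51 [571.  15.  21.] [353. 228. 358. 238.] [96. 95. 90.]
scene 0.48 [ 469. -239.   41.] [287. 133. 300. 157.] [160. 136. 120.]
```

View pics/both7.png

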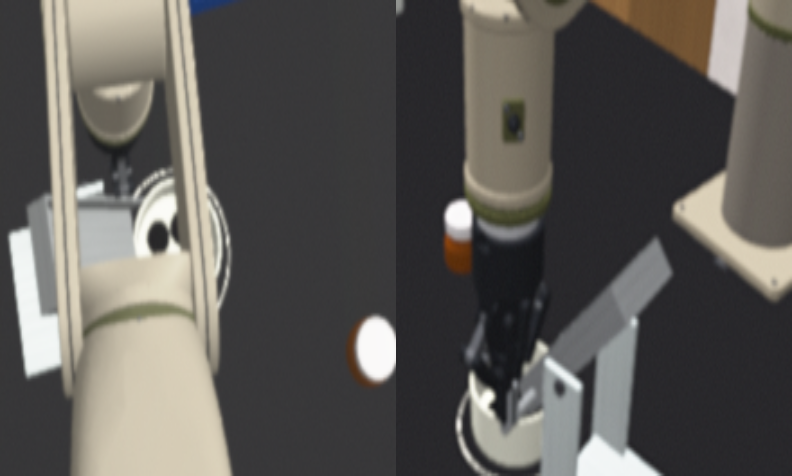

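```bash
python3 -m jog '[0.001,0,0.002,0,0,0, 0.001,0,0.002,0,0,0, 0.001,0,0.002,0,0,0, 0.001,0,0.002,0,0,0, -0.003,0,-0.003,0,0,0, -0.0065,0,-0.008,0,0,0, -0.010,0,-0.013,0,0,0, -0.0125,0,-0.018,0,0,0]'
python3 -m jog '[-0.002,0,-0.005,0,0,0, -0.0035,0,-0.010,0,0,0, -0.005,0,-0.015,0,0,0, -0.006,0,-0.020,0,0,0, -0.007,0,-0.026,0,0,0, -0.0075,0,-0.032,0,0,0, -0.0075,0,-0.038,0,0,0, -0.0075,0,-0.050,0,0,0]'
python3 -m jog '[0,0.01,-0.03,0,0,0, 0,0.04,-0.06,0,0,0, -0.05,0.06,-0.09,0,0,0, -0.10,0.06,-0.09,0,0,0, -0.15,0.06,-0.09,0,0,0, -0.20,0.06,-0.09,0,0,0, -0.25,0.06,-0.09,0,0,0, -0.27,0.06,-0.09,0,0,0]'
python3 - <<'E'
from h import *
rim()
p=rim("top");save(p,"top8",(260,150,480,320),3);w=world(p)
d=[x for x in r.outline_of(p,"dish")][0]["region"]
g=(p["pixels"].max(2)<90)
v,u=np.mgrid[0:400,0:640]; m=g&(np.hypot(w[...,0]-550.5,w[...,1]-13)<58)
n,l,s,c=cv2.connectedComponentsWithStats(m.astype(np.uint8))
for i in range(1,n):
    if s[i,4]>20: print(s[i],np.nanmedian(w[l==i],axis=0).round())
q=w.reshape(-1,3);k=(q[:,2]>136)&(q[:,2]<145)&(np.abs(q[:,0]-530)<60)&(np.abs(q[:,1]-130)<100)
A=np.c_[q[k][:,:2]-[530,127],np.ones(k.sum())];print("floor fit",np.linalg.lstsq(A,q[k][:,2],rcond=None)[0],k.sum())
E
```

```text
time: 19.35
tool_pos: [631.2, 83.9, 115.3]
tcp_rot: [180.0, -0.1, 100.7]
ft_force: [-1.0, 4.0, 4.7]
finger_gap: 0.1
grip_force: 2.5
time: 20.35
tool_pos: [632.1, 75.4, 164.2]
tcp_rot: [-179.9, 0.0, 100.6]
ft_force: [0.6, -0.3, 0.5]
finger_gap: 0.1
grip_force: 0.0
time: 21.35
tool_pos: [741.2, -182.1, 254.4]
tcp_rot: [-179.9, 0.0, 100.5]
ft_force: [1.3, -0.4, 0.0]
finger_gap: -0.1
grip_force: 0.0
scene dish [550.6  11.5] 191 res 0.14 score 0.56 dist to ring [-0.1  1.5] t 21.45 tcp rel dish along/lat -250.98806309775267 102.16175961518347 [ 741.3 -181.   254.2] [-0.6  0.6 -1.2] 100.5
top dish [550.6  14.3] 182 res 0.04 score 0.67 dist to ring [-0.1 -1.3] t 21.55 tcp rel dish along/lat -250.550367563436 102.74477173966022 [ 741.6 -177.6  254.6] [0.8 0.2 0.1] 100.7
[355 226  11  11  93] [571.   6.  21.]
[358 241  11  11  93] [532.   0.  22.]
floor fit [-2.23241940e-03 -6.32495443e-04  1.40643477e+02] 2806
```

View pics/top8.png

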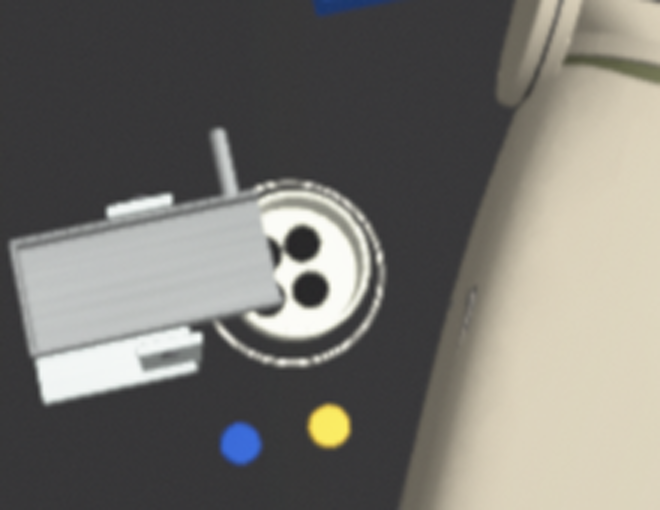

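The tray is empty and level. Two caps show fully in the dish at (303,243) and (311,289). The other two show partly, under the lip at (272,255) and (272,298), both lying on the dish floor. The dish is centred in the ring and the robot is clear.

```bash
python3 -c "
from bench import r
print(r.sense()['qd'].round(2),r.hand_in())"
```

```text
the job is handed in; nothing more can be done
[ 0.8  -0.55  0.36 -0.1  -0.07 -0.12] None
```

I handed the job in at about 22 s on the robot's clock; no verdict came back. In the last picture the dish stood within about 2 mm of the ring's centre, all four caps lay in it, the tray was empty and level, and the robot was clear.

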